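# Load the next dye jar on the bottle roller

## Robot

A 6-joint arm with a two-finger parallel gripper is mounted at the origin on the work surface. World frame = base frame: x ahead of the robot, y to its left, z up, the work surface at z = 0. Lengths are in m, angles in rad, forces in N, time in s.
With the tool pointing down it reaches from about 0.275 to 0.85 m from the base axis. Payload 19 kg.
Tool frame: the origin (TCP) lies midway between the tips of the shut fingers; the grasp point (between the pads) lies 19 mm behind it (r.tcp_to_grasp is the distance from the TCP to the grasp point, in m); z points along the fingers, y is the direction in which the jaws open and shut (so a half turn about z gives the same grasp; the last joint's range is limited). The gripper opens to 85 mm and grips with 20 to 120 N. Pads are 22 mm wide; open, the fingers measure 114 mm over their backs; the gripper's body (76 mm by 85 mm) begins 54 mm behind the grasp point. The pads swing forward as they close: fully open they stand 13 mm farther back than shut.
Start: joints at [0.992, 0.15, 1.437, -0, 1.554, -0.134], TCP at [0.247, 0.519, 0.231] pointing down, gripper open.
Joint ranges: [-2.8, 2.8], [-0.68, 2.1], [0.12, 2.68], [-1.39, 4.53], [0.16, 2.79], [-2.81, 2.81]. Speed limits (rad/s): [1.89, 1.89, 2.22, 3.01, 3.01, 3.01].

## Interface

Orientations are given as a unit quaternion [w, x, y, z].
In Python, from cell import r gives the robot as it stands. The module is installed in compiled form; this text tells all that it offers.
- The arm moves only by the tool move_arm, never from a script. Its argument "targets" is a list of rows, each a list of 3 entries, a list of its own where there are three numbers: the shift along the tool's x, y, z in cm, then the turn, a rotation vector about the tool's x, y, z in degrees, then the closure, from 0 (fully open) to 1 (shut). In form: [[[tx, ty, tz], [rx, ry, rz], grip], ...]. A call has 1 to 10 rows; each row shifts and turns the pose as measured when the row begins, along the tool's axes as they then stand; what a row does not reach is not made up. A row lasts 1/10 s, in which the tool goes at most 50 mm and 8.59 degrees, less where a joint would pass 70% of its speed; a pose out of reach is approached as far as the arm can. A call is refused whole if a number of a shift passes 5 or a number of a turn 8.59, either way. A call with a gripper value outside its range is refused whole. The fingers move at their own pace and stop on an object; "grip_force" is the grip in N (left out, the last holds). Time passes only in rows, so rows that do not move let the fingers close. It gives the time, the measured TCP pose, the force and the opening at its end, in the units of the state.
- r.sense(): the state, without advancing time (a new reading comes with each control period).
- r.read_camera(name): name is "scene" or "side" or "wrist"; returns (picture, depth): 420x560x3 uint8, blue, green, red; 420x560 float32, m along the optical axis (not along the pixel's ray), 0 where there is no reading.
- r.camera_model(name): a dict with "fx", "fy", "cx", "cy" (pixels), "position" and "orientation" of the camera in the world. Camera axes: x right, y down, z forward; pixel columns grow to the right and rows downward; lengths in m; the calibration is good to about 2 mm. A picture is of the moment at which its call begins: read the wrist's pose just before it. camera_model takes no time and is no camera call; for the wrist camera it gives the pose at the moment of the call.
- r.close_job(): hands the job in, once; it reports no verdict.
The state is a dict: "clock": time; "joint_pos": joint angles; "dq": joint speeds; "effort": joint torques, N m; "ee_pos": TCP position; "eef_rot": TCP orientation; "force": force on the tool from outside, world axes, zero at the start; "moment": the same for the moment, N m; "width": finger opening in m.
Only numpy, scipy, OpenCV 4.12 (cv2) and the standard library are available. Lean on these libraries where they do the work, as an engineer would, in place of code of your own. Each camera call takes 0.05 s, during which the arm holds its last target.

## Task

Get the next jar of teal dye ready for mixing: take the end jar, the one resting against the stop, from the rack of teal jars so that the next one rolls down to the stop, and lay it on its side between the two rollers of the bottle roller, setting it down and not dropping it. Set the roller's speed slider to the green mark, and leave the orange jars and everything else on the bench where it is.

Things in the scene. Friction and masses are not known exactly. Their poses are not given: they have to be found in the camera images.
- teal1: The jar to take: at the start the end (lowest) jar of the teal rack, against the stop. Closed straight-sided teal jar with white lid, 44 mm in diameter, 54 mm long, 77 to 143 g, on its side. Origin at its centre; own y = jar axis (lid at +y), level, across the track; it rolls, so its x and z may point anywhere. Grip it from above by its two flat ends, which are free at the stop.
- teal2: The next jar in the teal rack, same size and frame, touching teal1 on the uphill side at the start (centres 44 mm apart along the slope). It rolls to the stop by itself when teal1 is lifted out.
- teal3: The third and last jar in the teal rack, behind teal2, same size and frame.
- rack_teal: Fixed aluminium gravity rack, one lane, teal strips; it may be the left or the right rack. Origin on the bench under the end jar's centre; x up the track, y across it. Track rises 0.21 rad along +x, ends at x = 150 mm; rack and jars reach 109 mm high. From x = 30 mm on, side cheeks (67 mm over both) stand up to 8 mm over the jars' axes; from -25 to +25 mm there are none.
- rack_teal_stop (a point): Where the centre of the jar at the stop lies: 68 mm above the bench (axes as the rack's). Here the track floor, 46 mm above the bench, is only 40 mm wide with nothing under or beside it, so fingers pass beyond the jar's ends. The stop is a plate 40 mm wide, 22 to 28 mm in front of the jar's centre, its top about 4 mm above the jar's axis.
- rack_teal_second (a point): Where the centre of the second jar in the teal rack lies, 44 mm up the slope from the stop position.
- rack_orange: A second fixed rack, the same as rack_teal with orange strips, full of orange jars. Not to be used.
- orange1: End jar of the orange rack, the same shape and frame as teal1. Leave it.
- orange2: Second orange jar. Leave it.
- orange3: Third orange jar. Leave it.
- mixer: Bottle roller, switched off: fixed white housing 200 (x) by 280 (y) mm, top 60 mm high, origin on the bench under its middle. Two rubber rollers, 24 mm in diameter, 230 mm long, lie along y at x = 22 and 68 mm, axes 76 mm high, and do not turn; bearing blocks at their ends (inner faces at y = -119 and 119 mm, tops 84 mm). The control panel with the slider is on the -x side.
- mixer_bed (a point): Centre of a jar resting on both rollers, in the groove between them, midway along: 101 mm above the bench, at x = 45 mm of the mixer; axes as the mixer's. The jar lies along y, anywhere as long as it is wholly on the rollers.
- speed (a joint): Speed slider, m: 0 at the slow end, 0.090 at the fast end; grows along the mixer's +y. The middle of the green mark is 0.065, the mark spans 0.057 to 0.073. Sliding friction 1.5 N; it stays where it is left.
- speed_top (a point): Middle of the top of the black slider cap with a white line across it, 87 mm above the bench. Cap 22 mm (mixer x) by 14 mm (mixer y), 22 mm high, underside 5 mm over the flat panel (61 mm high); pinch it from above either way. The nearest roller is 68 mm away in +x.
- speed_mark (a point): Point on the panel beside which the slider's white line must stand: middle of the green mark (two green patches 16 mm long in y, either side of the slot).
- tin: Round brass-lidded wax tin, 67 mm across, 24 mm high; origin under its middle. Leave it.
- mallet: White-headed mallet lying beyond the mixer, 285 mm long, 60 mm high, along its own x. Leave it.
- brush_cup: Blue cup with brushes standing in it, cup 76 mm wide and 90 mm high, brushes to about 195 mm. Leave it.
- finish: White bottle with a black cap, 58 mm wide, 135 mm high. Leave it.
There are look-alikes about, which are no part of the job. Leave any blue look-alike of the teal1 alone.

How it is judged:
By the outcome, as a careful person would: the job done as asked, in the order asked, and still so for the second after the job is handed in, with the robot touching nothing.
It also fails if it takes over 48 s, if anything falls off the work surface, if the arm or the gripper's body presses on something with over 40 N, if the wrist force passes 120 N, or if a joint passes its speed limit or range.

## Working session

There is one attempt and no reset: what is moved stays moved. The work goes in short steps, Python scripts to look and compute and a tool call to move; the robot and the scene stay as the last step left them, time stands still between calls to the robot, and variables do not carry over. Pictures are saved under pics/ and viewed, and the job is handed in when it is done.

Besides the shell and the picture viewer there is one more tool, called after "Call:" by a JSON object that holds its "fn" and its "kwargs". move_arm: Moves the arm, as the interface text tells. Its arguments: {"type":"object","properties":{"targets":{"type":"array"},"grip_force":{"type":"number"}},"required":["targets"]}

```bash
mkdir -p pics
python3 - <<'E'
from cell import r
import cv2,numpy as np
s=r.sense();print(s)
for n in("scene","side"):
    p,d=r.read_camera(n);cv2.imwrite(f"pics/{n}0.png",p);np.save(f"{n}0.npy",d);m=r.camera_model(n);print(n,m)
print(r.tcp_to_grasp)
E
```

```text
{'clock': 0.0, 'joint_pos': array([ 9.92006223e-01,  1.50937997e-01,  1.43801595e+00,  2.05595435e-05,
        1.55378391e+00, -1.33965119e-01]), 'dq': array([-0.0006153 , -0.00102443, -0.00058631,  0.0010061 ,  0.00045371,
        0.00015685]), 'effort': array([-3.02075801e-03, -7.13027000e+01, -5.70868993e+01, -3.16661508e-04,
        9.16095480e-03,  5.21689128e-05]), 'ee_pos': array([0.2472841 , 0.51884531, 0.2307103 ]), 'eef_rot': array([-2.09403560e-04,  2.20583471e-01,  9.75367933e-01, -5.33039845e-04]), 'force': array([-0.02923262,  0.54192458, -0.24331262]), 'moment': array([ 0.01894566,  0.00952971, -0.00460142]), 'width': 0.08547088142391833}
scene {'fx': 462.46581670912843, 'fy': 462.46581670912843, 'cx': 282.0117308806999, 'cy': 214.5629941575141, 'position': array([ 1.10946423, -0.41740464,  0.68241402]), 'orientation': array([-0.37854145,  0.81177721,  0.40678847, -0.17957527])}
side {'fx': 483.55929096509357, 'fy': 483.55929096509357, 'cx': 283.19400626322357, 'cy': 211.48292395778623, 'position': array([ 0.15794104, -0.6568488 ,  0.88559124]), 'orientation': array([-0.35158084,  0.89530802, -0.25602257,  0.09626478])}
0.0187
```

View pics/scene0.png

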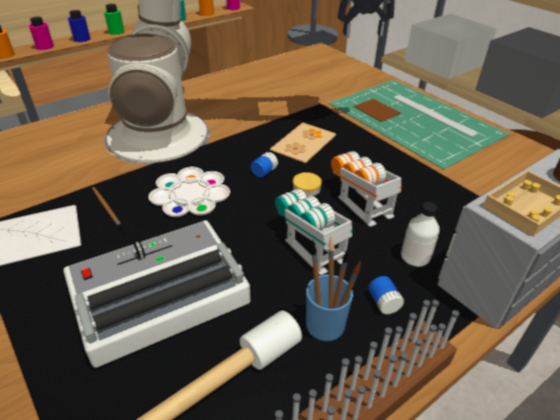

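View pics/side0.png

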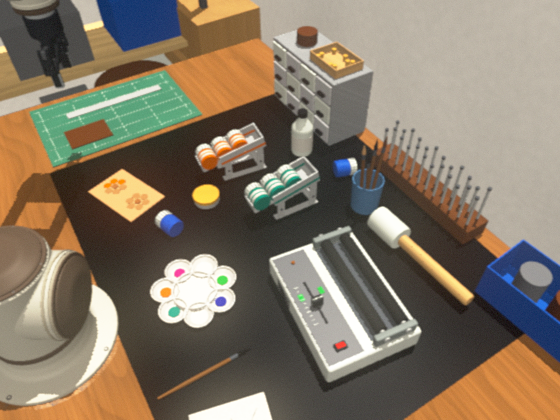

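```bash
cat > h.py <<'E'
import numpy as np,cv2
from scipy.spatial.transform import Rotation as R
def rot(q): return R.from_quat([q[1],q[2],q[3],q[0]]).as_matrix()
def ray(m,u,v):
    d=rot(m["orientation"])@np.array([(u-m["cx"])/m["fx"],(v-m["cy"])/m["fy"],1.]);return m["position"],d
def onz(m,u,v,z):
    p,d=ray(m,u,v);return p+d*(z-p[2])/d[2]
def proj(m,P):
    c=rot(m["orientation"]).T@(np.asarray(P)-m["position"]);return c[0]/c[2]*m["fx"]+m["cx"],c[1]/c[2]*m["fy"]+m["cy"]
def tri(m1,a,m2,b):
    p,d=ray(m1,*a);q,e=ray(m2,*b);s=np.linalg.lstsq(np.c_[d,-e],q-p,rcond=None)[0]
    A=p+s[0]*d;B=q+s[1]*e;return (A+B)/2,np.linalg.norm(A-B)
E
python3 - <<'E'
import cv2
a=cv2.imread('pics/scene0.png');b=cv2.imread('pics/side0.png')
def c(im,x,y,w,h,s,n):cv2.imwrite('pics/'+n,cv2.resize(im[y:y+h,x:x+w],None,fx=s,fy=s,interpolation=cv2.INTER_CUBIC))
c(a,255,140,160,120,5,'c1.png');c(b,190,110,160,115,5,'c2.png');c(a,55,215,200,150,4,'c3.png');c(b,260,220,160,160,3.7,'c4.png')
E
```

```text
(no output)
```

View pics/c1.png

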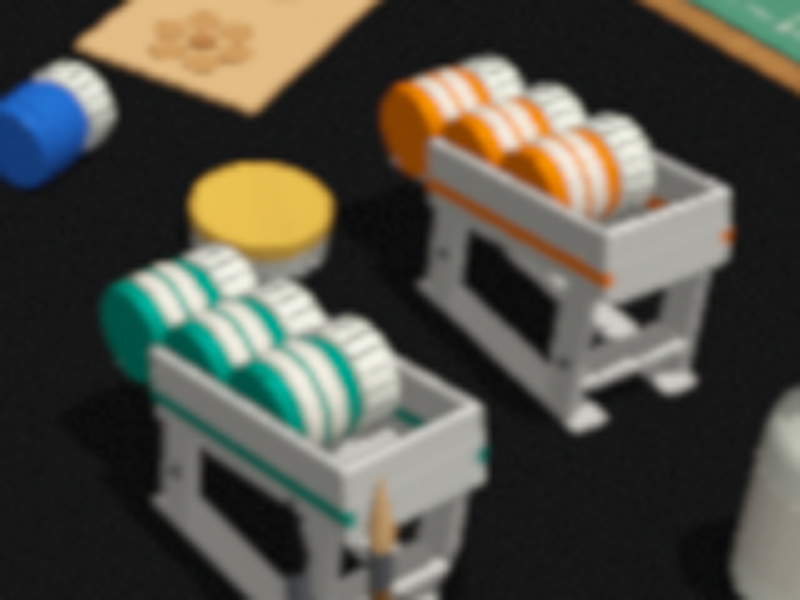

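View pics/c2.png

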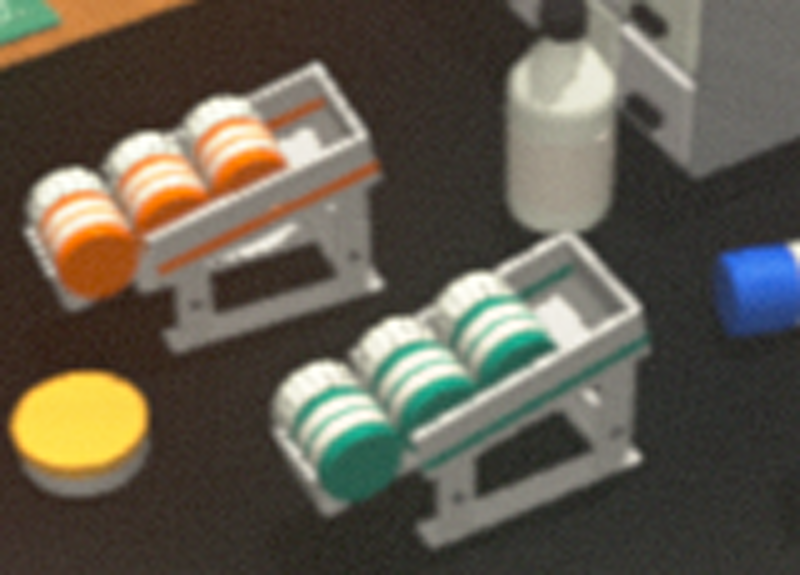

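View pics/c3.png

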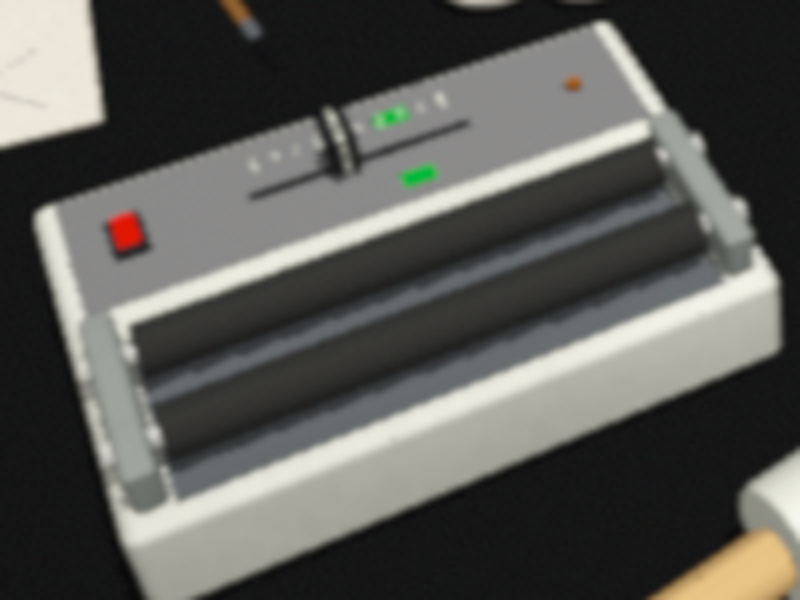

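View pics/c4.png

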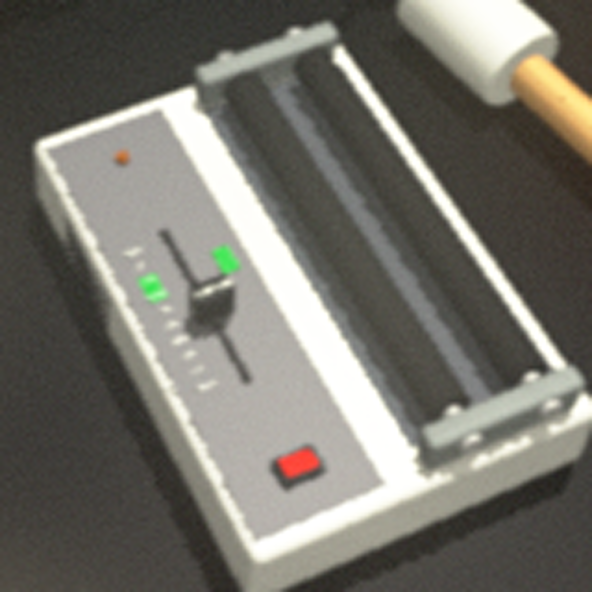

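Run:
```python
from cell import r
from h import *
S=r.camera_model("scene");D=r.camera_model("side")
np.set_printoptions(precision=4,suppress=True)
a=lambda x,y:(255+(x+.5)/5-.5,140+(y+.5)/5-.5); b=lambda x,y:(190+(x+.5)/5-.5,110+(y+.5)/5-.5)
c=lambda x,y:(55+(x+.5)/4-.5,215+(y+.5)/4-.5); d=lambda x,y:(260+(x+.5)/3.7-.5,220+(y+.5)/3.7-.5)
def T(n,p,q): print(n,*tri(S,p,D,q))
T('endface',a(133,332),b(357,463))
T('near hi',a(347,474),b(640,312)); T('far hi',a(483,405),b(570,238)); T('near lo',a(154,348),b(414,443))
T('o endface',a(408,128),b(97,262));T('o near hi',a(607,235),b(367,138));T('o near lo',a(430,145),b(145,243))
# greens
for n,m,f,(x0,y0,x1,y1) in(("scene",S,'scene0',(55,215,255,300)),("side",D,'side0',(260,220,420,380))):
    im=cv2.imread(f'pics/{f}.png');h=cv2.cvtColor(im,cv2.COLOR_BGR2HSV)
    k=cv2.inRange(h,(50,120,100),(75,255,255));w=np.zeros_like(k);w[y0:y1,x0:x1]=k[y0:y1,x0:x1]
    nl,_,st,ce=cv2.connectedComponentsWithStats(w)
    for i in range(1,nl):
        if st[i,4]>8: print(n,st[i],ce[i],onz(m,*ce[i],.061))
for n,p in(('slot lo',(249,197)),('slot hi',(470,122)),('cap top line lo/x-',(330,112)),('x+',(352,170))):print(n,onz(S,*c(*p),.061),onz(S,*c(*p),.087))
for n,p in(('slot hi',(165,232)),('slot lo',(249,381)),('line x-',(194,295)),('line x+',(232,283))):print('side',n,onz(D,*d(*p),.061),onz(D,*d(*p),.087))
T('red',c(127,230),d(298,465))
T('blkA x+ top', c(138,478),d(582,378));T('blkB',c(740,235),d(337,32))
```

```text
endface [0.5208 0.0401 0.0702] 0.00035782520116951327
near hi [0.6682 0.025  0.1069] 0.0022066754434709344
far hi [0.6704 0.0899 0.1066] 0.0056576842707007115
near lo [0.5455 0.0305 0.0808] 0.0034047874952419636
o endface [0.4791 0.232  0.0721] 0.0008315939220604494
o near hi [0.6237 0.2062 0.1085] 0.0025676479874539478
o near lo [0.5029 0.2232 0.0798] 0.0001548702762564188
scene [151 243   5   3  11] [152.4545 244.    ] [ 0.4583 -0.2217  0.061 ]
scene [155 256   9   6  30] [159.2333 258.3667] [ 0.5009 -0.2282  0.061 ]
side [318 287   6   7  28] [320.5357 289.8929] [ 0.5041 -0.2286  0.061 ]
side [298 296   5   4  14] [300.2857 297.0714] [ 0.4602 -0.2211  0.061 ]
slot lo [ 0.4681 -0.2964  0.061 ] [ 0.495  -0.3014  0.087 ]
slot hi [ 0.4833 -0.1929  0.061 ] [ 0.5095 -0.2023  0.087 ]
cap top line lo/x- [ 0.4376 -0.2437  0.061 ] [ 0.4657 -0.2509  0.087 ]
x+ [ 0.4798 -0.2515  0.061 ] [ 0.5062 -0.2584  0.087 ]
side slot hi [ 0.4863 -0.1959  0.061 ] [ 0.476  -0.2104  0.087 ]
side slot lo [ 0.4722 -0.2961  0.061 ] [ 0.4623 -0.3075  0.087 ]
side line x- [ 0.4771 -0.238   0.061 ] [ 0.4671 -0.2512  0.087 ]
side line x+ [ 0.4988 -0.2426  0.061 ] [ 0.488  -0.2557  0.087 ]
red [ 0.463  -0.3494  0.0679] 0.0014977189776925292
blkA x+ top [ 0.6066 -0.3921  0.0833] 0.0020782960564591705
blkB [ 0.6407 -0.1428  0.0856] 0.004444276645019462
```

```bash
cat >> h.py <<'E'
def plan(s,P,yd,n,nt=None):
    """rows: TCP to P, tool y at world angle yd deg, pointing down; n rows"""
    Rm=rot(s["eef_rot"]);p=np.array(s["ee_pos"]);P=np.array(P,float)
    a=np.deg2rad(yd);y=np.array([np.cos(a),np.sin(a),0]);z=np.array([0,0,-1.]);x=np.cross(y,z);G=np.c_[x,y,z]
    w=R.from_matrix(Rm.T@G).as_rotvec()/n
    st=(P-p)/n
    for i in range(n):
        Ri=Rm@R.from_rotvec(w*i).as_matrix()
        print([np.round(Ri.T@st*100,2).tolist(),np.round(np.rad2deg(w),2).tolist()])
E
python3 - <<'E'
from cell import r
from h import *
plan(r.sense(),(0.50,0.067,.24),87.7,12)
w=r.camera_model("wrist");s=r.sense();print(rot(s['eef_rot']).T@(w['position']-s['ee_pos']),rot(s['eef_rot']).T@rot(w['orientation']))
D=r.camera_model("side");print('cup',onz(D,366,172,.09),onz(D,195,195,.024))
E
```

```text
[[-3.52, -2.49, -0.07], [-0.0, -0.0, -1.93]]
[[-3.44, -2.61, -0.08], [-0.0, -0.0, -1.93]]
[[-3.35, -2.72, -0.08], [-0.0, -0.0, -1.93]]
[[-3.25, -2.84, -0.08], [-0.0, -0.0, -1.93]]
[[-3.15, -2.94, -0.08], [-0.0, -0.0, -1.93]]
[[-3.05, -3.05, -0.08], [-0.0, -0.0, -1.93]]
[[-2.95, -3.15, -0.08], [-0.0, -0.0, -1.93]]
[[-2.84, -3.25, -0.08], [-0.0, -0.0, -1.93]]
[[-2.73, -3.34, -0.08], [-0.0, -0.0, -1.93]]
[[-2.62, -3.43, -0.08], [-0.0, -0.0, -1.93]]
[[-2.5, -3.52, -0.08], [-0.0, -0.0, -1.93]]
[[-2.38, -3.6, -0.08], [-0.0, -0.0, -1.93]]
[ 7.52226572e-02  8.98030940e-05 -1.42600449e-01] [[ 5.52118552e-04 -9.55636273e-01 -2.94548823e-01]
 [ 9.99999449e-01  7.90446986e-04 -6.90077667e-04]
 [ 8.92288479e-04 -2.94548280e-01  9.55636183e-01]]
cup [ 0.77782513 -0.02410114  0.09      ] [0.41363701 0.18979859 0.024     ]
```

Call:
{"fn": "move_arm", "kwargs": {"targets": [[[-3.5,-2.5,-0.1],[0,0,-1.9],0],[[-3.4,-2.6,-0.1],[0,0,-1.9],0],[[-3.4,-2.7,-0.1],[0,0,-1.9],0],[[-3.3,-2.8,-0.1],[0,0,-1.9],0],[[-3.2,-2.9,-0.1],[0,0,-1.9],0],[[-3.1,-3.1,-0.1],[0,0,-1.9],0],[[-3.0,-3.2,-0.1],[0,0,-1.9],0],[[-2.8,-3.3,-0.1],[0,0,-2],0],[[-2.7,-3.3,-0.1],[0,0,-2],0],[[-2.6,-3.4,-0.1],[0,0,-2],0]]}}

```text
clock: 1.1
ee_pos: [0.4638, 0.132, 0.2382]
eef_rot: [-0.002, 0.043, 0.999, -0.002]
force: [1.0, 0.5, -0.5]
width: 0.0857
```

Run:
```python
from cell import r
from h import *
plan(r.sense(),(0.50,0.067,.24),87.7,3)
```

```text
[[-1.39, -2.05, -0.06], [-0.07, -0.08, -0.89]]
[[-1.36, -2.08, -0.06], [-0.07, -0.08, -0.89]]
[[-1.33, -2.1, -0.06], [-0.07, -0.08, -0.89]]
```

Call:
{"fn": "move_arm", "kwargs": {"targets": [[[-1.4,-2.0,0],[0,0,-0.9],0],[[-1.3,-2.1,0],[0,0,-0.9],0],[[-1.0,-1.6,0],[0,0,-0.6],0],[[0,0,0],[0,0,0],0]]}}

```text
clock: 1.5
ee_pos: [0.499, 0.0649, 0.237]
eef_rot: [-0.003, 0.024, 1.0, -0.002]
force: [-0.0, -0.1, -0.7]
width: 0.0852
```

Run:
```python
from cell import r
from h import *
import pickle
w=r.camera_model("wrist");s=r.sense();p,d=r.read_camera("wrist");cv2.imwrite("pics/w1.png",p);np.save("w1.npy",d);pickle.dump(w,open('w1.pkl','wb'))
print(s['ee_pos'],s['eef_rot'])
```

```text
[0.49902331 0.06485635 0.23699965] [-0.0030657   0.02386033  0.99970837 -0.00211169]
```

View pics/w1.png

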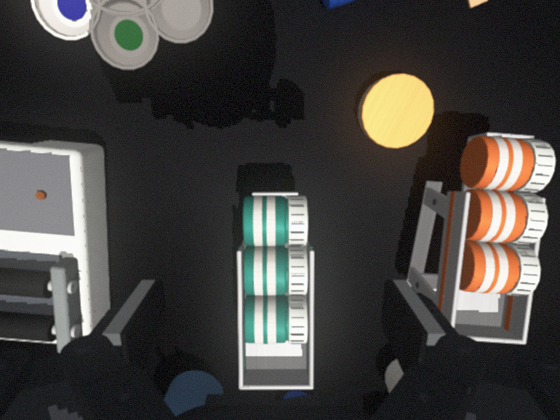

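Run:
```python
from cell import r
from h import *
import pickle
np.set_printoptions(precision=4,suppress=True)
w=pickle.load(open('w1.pkl','rb'))
im=cv2.imread('pics/w1.png')
cv2.imwrite('pics/w1c.png',cv2.resize(im[180:400,200:350],None,fx=2.7,fy=2.7,interpolation=cv2.INTER_CUBIC))
for n,p,z in(('L end',(243,222),.075),('R end',(307,220),.075),('cheekL hi',(239.5,388),.107),('cheekR hi',(313,387),.107),('cheekL lo',(238,250),.08),('cheekR lo',(313,248),.08)):print(n,onz(w,*p,z))
for t in((.521,.067),):
  print(proj(w,(*t,.068)),proj(w,(*t,.09)))
d=np.load('w1.npy')
# depth of jar tops along the column
for u in (262,268,285):
  col=[]
  for v in range(190,350,2):
    if d[v,u]>0:
      D=rot(w['orientation'])@np.array([(u-w['cx'])/w['fx'],(v-w['cy'])/w['fy'],1.]);P=w['position']+D*d[v,u];col.append((v,*np.round(P,4)))
  print(u,[ (c[0],float(c[1]),float(c[2]),float(c[3])) for c in col[::2]])
```

```text
L end [0.5221 0.0365 0.075 ]
R end [0.5228 0.0918 0.075 ]
cheekL hi [0.6674 0.0258 0.107 ]
cheekR hi [0.6691 0.0914 0.107 ]
cheekL lo [0.5458 0.0309 0.08  ]
cheekR lo [0.5469 0.0961 0.08  ]
(np.float64(278.1306504964055), np.float64(216.86602128861486)) (np.float64(278.29806565582885), np.float64(224.74226590777468))
262 [(190, 0.5116, 0.0509, 0.0008), (194, 0.4997, 0.054, 0.0681), (198, 0.5018, 0.0541, 0.074), (202, 0.5041, 0.0541, 0.0785), (206, 0.5065, 0.0541, 0.0826), (210, 0.509, 0.0541, 0.0856), (214, 0.5118, 0.054, 0.088), (218, 0.5152, 0.0538, 0.0882), (222, 0.5181, 0.0537, 0.0897), (226, 0.5213, 0.0536, 0.0905), (230, 0.5249, 0.0534, 0.0902), (234, 0.5284, 0.0532, 0.0902), (238, 0.5323, 0.0529, 0.0891), (242, 0.5373, 0.0525, 0.0854), (246, 0.5447, 0.0517, 0.0757), (250, 0.5449, 0.052, 0.0845), (254, 0.547, 0.0521, 0.0884), (258, 0.549, 0.0521, 0.0922), (262, 0.5512, 0.0521, 0.0955), (266, 0.5542, 0.0519, 0.0968), (270, 0.5581, 0.0517, 0.0962), (274, 0.5613, 0.0516, 0.0973), (278, 0.5638, 0.0515, 0.0995), (282, 0.5677, 0.0513, 0.0992), (286, 0.5713, 0.0511, 0.0993), (290, 0.5
[... 2214 characters left out ...]
 0.5518, 0.0714, 0.0878), (262, 0.5535, 0.0712, 0.0922), (266, 0.5562, 0.0711, 0.0943), (270, 0.5591, 0.0709, 0.0959), (274, 0.5622, 0.0708, 0.0971), (278, 0.5653, 0.0706, 0.0984), (282, 0.5695, 0.0705, 0.0974), (286, 0.5723, 0.0703, 0.0991), (290, 0.5781, 0.0702, 0.0952), (294, 0.6008, 0.0702, 0.061), (298, 0.5897, 0.0699, 0.0883), (302, 0.5904, 0.0698, 0.0939), (306, 0.5933, 0.0696, 0.0956), (310, 0.594, 0.0695, 0.1008), (314, 0.5965, 0.0693, 0.1031), (318, 0.5988, 0.0692, 0.1055), (322, 0.6021, 0.069, 0.1064), (326, 0.6052, 0.0689, 0.1075), (330, 0.609, 0.0687, 0.1077), (334, 0.6138, 0.0686, 0.1064), (338, 0.618, 0.0684, 0.106), (342, 0.6252, 0.0682, 0.1015), (346, 0.6501, 0.068, 0.0731)]
```

View pics/w1c.png

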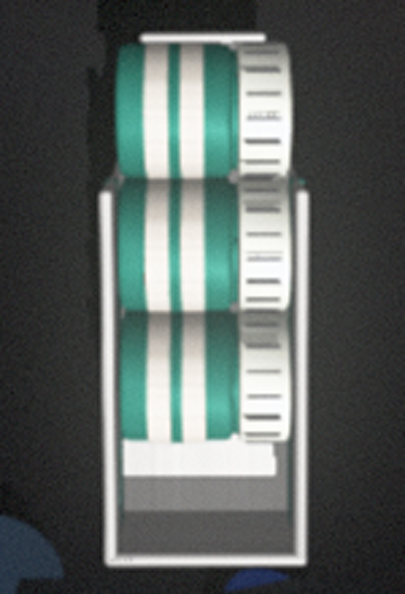

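Run:
```python
from cell import r
from h import *
plan(r.sense(),(0.5225,0.0650,.12),87.6,4)
```

```text
[[-0.62, 0.02, 2.92], [-0.06, -0.09, -0.08]]
[[-0.61, 0.02, 2.92], [-0.06, -0.09, -0.08]]
[[-0.61, 0.01, 2.92], [-0.06, -0.09, -0.08]]
[[-0.6, 0.01, 2.92], [-0.06, -0.09, -0.08]]
```

Call:
{"fn": "move_arm", "kwargs": {"targets": [[[-1.0,0,1.5],[-0.1,-0.1,-0.1],0],[[-1.0,0,3],[-0.1,-0.1,-0.1],0],[[-0.4,0,3],[0,-0.1,-0.1],0],[[0,0,3],[0,-0.1,0],0],[[0,0,1],[0,0,0],0],[[0,0,0],[0,0,0],0]], "grip_force": 30}}

```text
clock: 2.15
ee_pos: [0.5215, 0.0688, 0.1193]
eef_rot: [0.001, 0.02, 1.0, 0.0]
force: [0.4, -0.2, 0.6]
width: 0.0851
```

Run:
```python
from cell import r
from h import *
plan(r.sense(),(0.5225,0.0650,.049),87.6,3)
p,d=r.read_camera("wrist");cv2.imwrite("pics/w2.png",p)
```

```text
[[-0.03, -0.13, 2.34], [0.02, 0.05, 0.02]]
[[-0.04, -0.12, 2.34], [0.02, 0.05, 0.02]]
[[-0.04, -0.12, 2.34], [0.02, 0.05, 0.02]]
```

View pics/w2.png

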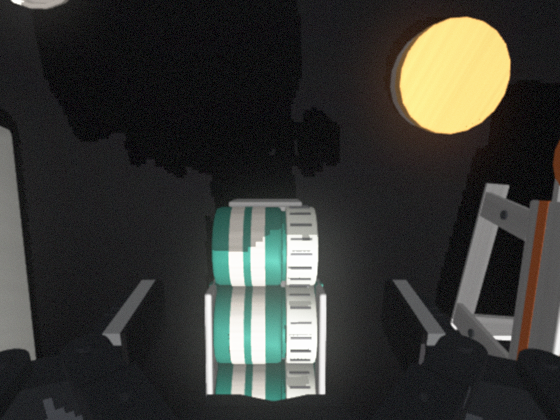

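Call:
{"fn": "move_arm", "kwargs": {"targets": [[[-0.1,-0.4,0],[0,0,0],0],[[0,0,2],[0,0,0],0],[[0,0,2.5],[0,0,0],0],[[0,0,2],[0,0,0],0],[[0,0,0.5],[0,0,0],0],[[0,0,0],[0,0,0],0]]}}

```text
clock: 2.8
ee_pos: [0.5279, 0.0642, 0.0577]
eef_rot: [0.008, 0.02, 1.0, 0.0]
force: [1.2, -0.3, 0.3]
width: 0.0857
```

Run:
```python
from cell import r
from h import *
plan(r.sense(),(0.5225,0.0650,.049),87.6,1)
p,d=r.read_camera("wrist");cv2.imwrite("pics/w3.png",p)
```

```text
[[0.56, 0.06, 0.87], [0.06, 0.96, 0.09]]
```

View pics/w3.png

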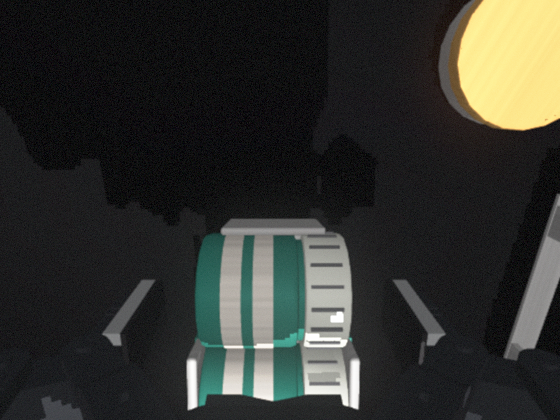

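Call:
{"fn": "move_arm", "kwargs": {"targets": [[[0.6,0.1,0.4],[0,0.9,0.1],0],[[0,0,0.4],[0,0,0],0],[[0,0,0],[0,0,0],0]]}}

```text
clock: 3.15
ee_pos: [0.5231, 0.0655, 0.0524]
eef_rot: [0.002, 0.021, 1.0, 0.0]
force: [0.2, 0.1, 0.1]
width: 0.0856
```

Run:
```python
from cell import r
from h import *
plan(r.sense(),(0.5225,0.0650,.049),87.6,1)
```

```text
[[0.06, -0.05, 0.34], [0.06, 0.24, -0.02]]
```

Call:
{"fn": "move_arm", "kwargs": {"targets": [[[0,0,0.4],[0,0.2,0],0],[[0,0,0],[0,0,0],1],[[0,0,0],[0,0,0],1],[[0,0,0],[0,0,0],1],[[0,0,0],[0,0,0],1],[[0,0,0],[0,0,0],1],[[0,0,0],[0,0,0],1]], "grip_force": 30}}

```text
clock: 3.85
ee_pos: [0.5234, 0.0655, 0.0487]
eef_rot: [0.001, 0.021, 1.0, 0.001]
force: [0.2, 0.1, 0.2]
width: 0.0536
```

Run:
```python
from cell import r
from h import *
plan(r.sense(),(0.5225,0.0650,.049),87.6,1)
p,d=r.read_camera("wrist");cv2.imwrite("pics/w4.png",p)
```

```text
[[0.09, -0.05, -0.03], [0.06, 0.06, -0.01]]
```

View pics/w4.png

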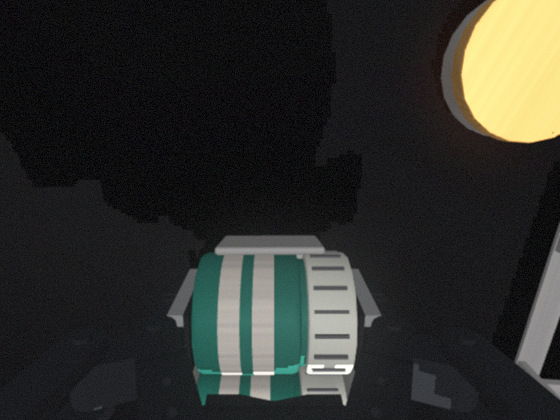

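Call:
{"fn": "move_arm", "kwargs": {"targets": [[[0,0,-0.5],[0,0,0],1],[[0,0,-0.8],[0,0,0],1],[[0,0,-1],[0,0,0],1],[[0,0,-1.2],[0,0,0],1],[[0,0,-1.5],[0,0,0],1],[[0,0,-2],[0,0,0],1],[[0,0,-2],[0,0,0],1],[[0,0,-2],[0,0,0],1],[[0,0,-2],[0,0,0],1],[[0,0,-2],[0,0,0],1]]}}

```text
clock: 4.9
ee_pos: [0.5221, 0.0654, 0.2105]
eef_rot: [0.001, 0.021, 1.0, 0.001]
force: [-0.1, -0.3, -0.9]
width: 0.0537
```

Run:
```python
from cell import r
from h import *
import pickle
s=r.sense();w=r.camera_model("wrist");pickle.dump(w,open('w5.pkl','wb'));print(s['ee_pos'],s['eef_rot'],s['width'])
p,d=r.read_camera("wrist");cv2.imwrite("pics/w5.png",p)
p,d=r.read_camera("side");cv2.imwrite("pics/s5.png",p[90:400,150:440])
```

```text
[0.52211761 0.06536027 0.21054423] [9.50850182e-04 2.10369954e-02 9.99778102e-01 5.36252963e-04] 0.053663768369230085
```

View pics/w5.png

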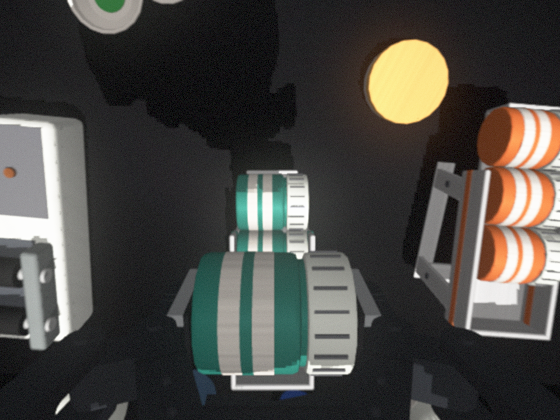

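View pics/s5.png

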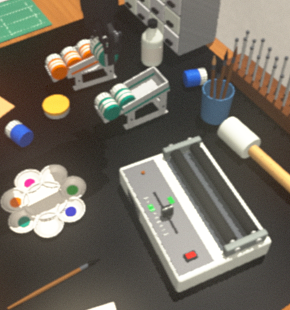

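Run:
```python
from cell import r
from h import *
plan(r.sense(),(0.54,-0.11,.26),81.7,6)
```

```text
[[-0.41, -2.91, -0.79], [0.01, 0.06, 0.98]]
[[-0.46, -2.9, -0.79], [0.01, 0.06, 0.98]]
[[-0.5, -2.89, -0.79], [0.01, 0.06, 0.98]]
[[-0.55, -2.88, -0.79], [0.01, 0.06, 0.98]]
[[-0.6, -2.87, -0.79], [0.01, 0.06, 0.98]]
[[-0.65, -2.86, -0.79], [0.01, 0.06, 0.98]]
```

Call:
{"fn": "move_arm", "kwargs": {"targets": [[[-0.3,-1.5,-0.9],[0,0,1],1],[[-0.5,-2.9,-0.9],[0,0,1],1],[[-0.5,-2.9,-0.8],[0,0,1],1],[[-0.5,-2.9,-0.8],[0,0,1],1],[[-0.6,-2.9,-0.8],[0,0,1],1],[[-0.6,-2.9,-0.5],[0,0,0.9],1],[[-0.3,-1.4,0],[0,0,0],1],[[0,0,0],[0,0,0],1]]}}

```text
clock: 5.8
ee_pos: [0.5375, -0.1221, 0.2629]
eef_rot: [0.002, 0.076, 0.997, 0.0]
force: [-0.6, 0.5, -1.3]
width: 0.0538
```

Run:
```python
from cell import r
from h import *
import pickle
s=r.sense();w=r.camera_model("wrist");pickle.dump(w,open('w6.pkl','wb'));print(s['ee_pos'],s['eef_rot'],s['width'])
p,d=r.read_camera("wrist");cv2.imwrite("pics/w6.png",p);np.save('w6.npy',d)
```

```text
[ 0.53751795 -0.12214688  0.26292093] [2.37476843e-03 7.63304168e-02 9.97079718e-01 2.53610056e-04] 0.0537741822847025
```

View pics/w6.png

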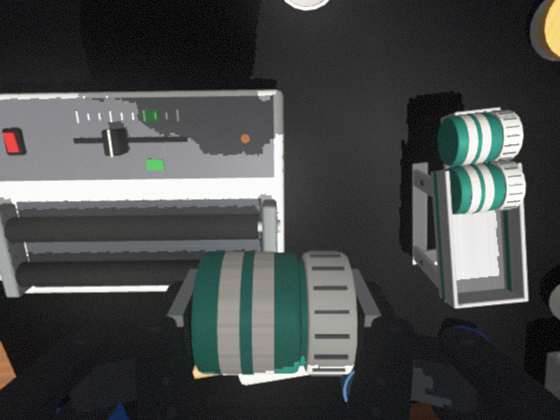

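Run:
```python
from cell import r
from h import *
import pickle
np.set_printoptions(precision=4,suppress=True)
w=pickle.load(open('w6.pkl','rb'));d=np.load('w6.npy');Rw=rot(w['orientation'])
v,u=np.mgrid[0:420,0:560]
P=(np.stack([(u-w['cx'])/w['fx'],(v-w['cy'])/w['fy'],np.ones_like(u)],-1)*d[...,None])@Rw.T+w['position']
for u0 in(60,160):
  print(u0,[(int(k),*np.round(P[k-1:k+2,u0-3:u0+4].reshape(-1,3).mean(0),4).tolist()) for k in range(210,292,4)])
# roller surfaces: fit circle at roller using local yaw
ya=[]
for n,(v0,v1) in(('r1',(214,242)),('r2',(262,288))):
  out=[]
  for u0,u1 in((35,75),(75,115),(115,155)):
    q=P[v0:v1,u0:u1].reshape(-1,3);q=q[(q[:,2]>.079)&(q[:,2]<.094)]
    out.append(np.r_[np.median(q,0),len(q)])
  print(n,np.array(out))
g=lambda p,z:onz(w,*p,z)
for n,p,z in(('blk L inner',(22,205),.084),('blkL inner2',(22,290),.084),('blkR inner',(262,204),.084),('blkR in2',(262,245),.084),('hous back R',(283,92),.06),('back mid',(60,95),.06),('greenfar',(150,116),.061),('green near',(155,164.5),.061),('slotlo',(75,140),.061),('slothi',(187,139),.061)):print(n,g(p,z))
cv2.imwrite('pics/w6c.png',cv2.resize(cv2.imread('pics/w6.png')[80:300,0:290],None,fx=2.7,fy=2.7,interpolation=cv2.INTER_CUBIC))
```

```text
60 [(210, 0.5333, -0.3307, 0.0608), (214, 0.5372, -0.3319, 0.061), (218, 0.5369, -0.3214, 0.0792), (222, 0.5359, -0.3094, 0.0993), (226, 0.5426, -0.3191, 0.0866), (230, 0.5459, -0.3193, 0.0881), (234, 0.5495, -0.3203, 0.0885), (238, 0.5537, -0.3226, 0.0869), (242, 0.5629, -0.3361, 0.0687), (246, 0.5644, -0.3316, 0.0772), (250, 0.5735, -0.344, 0.0611), (254, 0.5777, -0.3454, 0.061), (258, 0.5819, -0.3468, 0.061), (262, 0.5808, -0.338, 0.0759), (266, 0.5826, -0.335, 0.0821), (270, 0.5854, -0.3341, 0.0853), (274, 0.5885, -0.3339, 0.0875), (278, 0.5922, -0.3347, 0.0883), (282, 0.5964, -0.3363, 0.0879), (286, 0.6089, -0.3515, 0.0687), (290, 0.6171, -0.3591, 0.06)]
160 [(210, 0.548, -0.2349, 0.0608), (214, 0.5507, -0.2342, 0.0655), (218, 0.5504, -0.2294, 0.0813), (222, 0.5532, -0.2291, 0.0847), (226, 0.5563, -0.2292, 0.0869), (230, 0.5596, -0.2296, 0.0883), (234, 0.5635, -0.2307, 0.0878), (238, 0.568, -0.2325, 0.0857), (242, 0.5803, -0.243, 0.0609), (246, 0.5846, -0.2441, 0.0605), (250, 0.5888, -0.2452, 0.0606), (254, 0.5929, -0.246, 0.0611), (258, 0.5972, -0.2471, 0.0611), (262, 0.5944, -0.2411, 0.0786), (266, 0.5966, -0.2403, 0.0832), (270, 0.5994, -0.2402, 0.086), (274, 0.6027, -0.2405, 0.0877), (278, 0.6065, -0.2412, 0.0884), (282, 0.6114, -0.2429, 0.0867), (286, 0.628, -0.2548, 0.0607), (290, 0.6427, -0.2647, 0.0402)]
r1 [[  0.5448  -0.3256   0.0868 941.    ]
 [  0.55    -0.2895   0.0866 945.    ]
 [  0.555   -0.253    0.0867 946.    ]]
r2 [[  0.5883  -0.3403   0.0867 877.    ]
 [  0.5938  -0.3028   0.0866 892.    ]
 [  0.5988  -0.2648   0.0866 871.    ]]
blk L inner [ 0.5188 -0.3481  0.084 ]
blkL inner2 [ 0.6008 -0.3782  0.084 ]
blkR inner [ 0.5506 -0.1346  0.084 ]
blkR in2 [ 0.5898 -0.141   0.084 ]
hous back R [ 0.4587 -0.1016  0.06  ]
back mid [ 0.4312 -0.297   0.06  ]
greenfar [ 0.4608 -0.2224  0.061 ]
green near [ 0.5041 -0.2288  0.061 ]
slotlo [ 0.4711 -0.2955  0.061 ]
slothi [ 0.4857 -0.1941  0.061 ]
```

View pics/w6c.png

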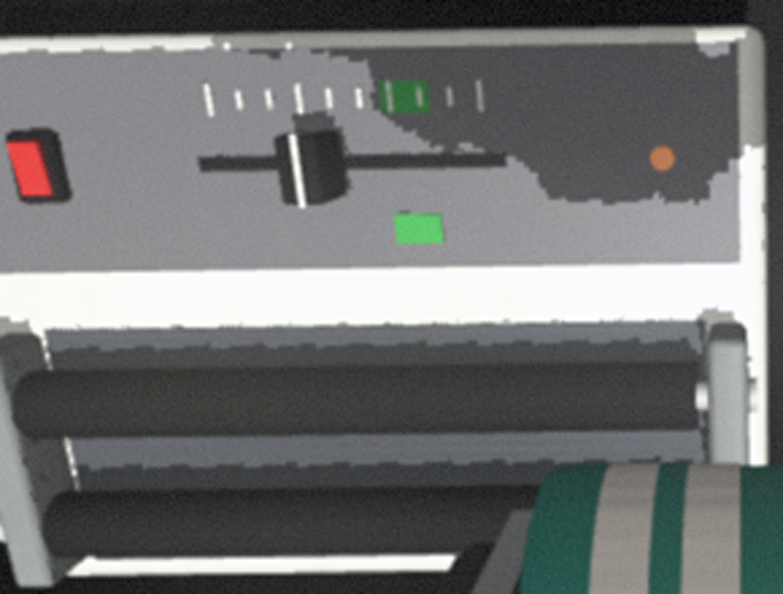

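Run:
```python
from cell import r
from h import *
plan(r.sense(),(0.582,-0.254,.20),81.9,6)
```

```text
[[-1.06, -2.08, 1.05], [0.01, 0.05, -0.1]]
[[-1.06, -2.08, 1.05], [0.01, 0.05, -0.1]]
[[-1.06, -2.08, 1.05], [0.01, 0.05, -0.1]]
[[-1.05, -2.08, 1.05], [0.01, 0.05, -0.1]]
[[-1.05, -2.08, 1.05], [0.01, 0.05, -0.1]]
[[-1.05, -2.08, 1.05], [0.01, 0.05, -0.1]]
```

Call:
{"fn": "move_arm", "kwargs": {"targets": [[[-1.0,-1.5,0.8],[0,0.1,-0.1],1],[[-1.2,-2.2,1.2],[0,0.1,-0.1],1],[[-1.1,-2.3,1.2],[0,0,-0.1],1],[[-1.1,-2.3,1.2],[0,0,-0.1],1],[[-1.0,-2.2,1.0],[0,0,-0.1],1],[[-0.6,-1.3,0.5],[0,0,0],1],[[0,0,0],[0,0,0],1],[[0,0,0],[0,0,0],1]]}}

```text
clock: 6.65
ee_pos: [0.5826, -0.2466, 0.1983]
eef_rot: [-0.001, 0.067, 0.998, 0.002]
force: [-0.5, 0.4, -0.2]
width: 0.0536
```

Run:
```python
from cell import r
from h import *
plan(r.sense(),(0.582,-0.254,.10),81.9,4)
```

```text
[[-0.01, -0.19, 2.46], [0.06, -0.03, 0.09]]
[[-0.01, -0.19, 2.46], [0.06, -0.03, 0.09]]
[[-0.01, -0.19, 2.46], [0.06, -0.03, 0.09]]
[[-0.01, -0.19, 2.46], [0.06, -0.03, 0.09]]
```

Call:
{"fn": "move_arm", "kwargs": {"targets": [[[0,-0.3,1.2],[0,0,0.1],1],[[0,-0.3,2],[0.1,0,0.1],1],[[0,-0.1,2],[0.1,0,0.1],1],[[0,-0.1,2],[0,0,0.1],1],[[0,0,1.5],[0,0,0],1],[[0,0,0.7],[0,0,0],1],[[0,0,0],[0,0,0],1],[[0,0,0],[0,0,0],1]]}}

```text
clock: 7.45
ee_pos: [0.5816, -0.2492, 0.1015]
eef_rot: [0.001, 0.068, 0.998, -0.0]
force: [0.0, 0.2, -0.6]
width: 0.0535
```

Run:
```python
from cell import r
from h import *
plan(r.sense(),(0.582,-0.254,.085),81.9,1)
p,d=r.read_camera("side");cv2.imwrite("pics/s7.png",cv2.resize(p[190:390,240:440],None,fx=3,fy=3))
p,d=r.read_camera("scene");cv2.imwrite("pics/c7.png",cv2.resize(p[180:380,40:260],None,fx=3,fy=3))
```

```text
[[-0.1, -0.46, 1.65], [-0.03, 0.13, 0.26]]
```

View pics/s7.png

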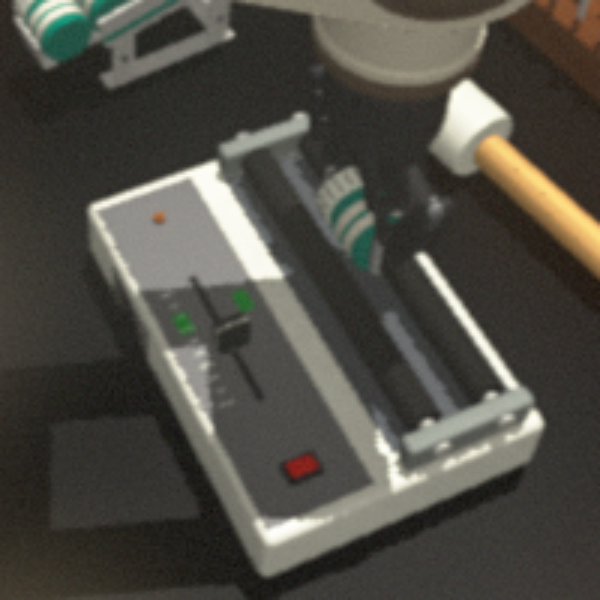

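View pics/c7.png

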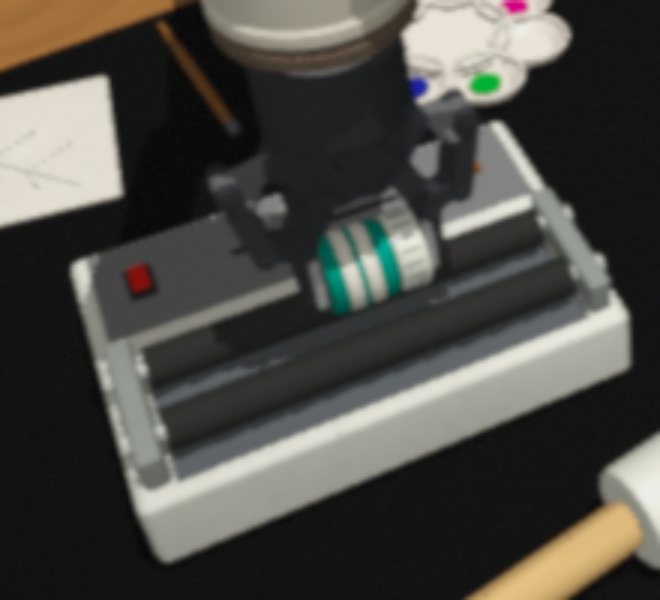

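Call:
{"fn": "move_arm", "kwargs": {"targets": [[[-0.1,0,0.8],[0,0.1,0.3],1],[[0,0,0.6],[0,0,0],1],[[0,0,0.2],[0,0,0],1],[[0,0,0.1],[0,0,0],1],[[0,0,0],[0,0,0],1]]}}

```text
clock: 8.05
ee_pos: [0.5833, -0.25, 0.0846]
eef_rot: [0.001, 0.071, 0.997, -0.001]
force: [-0.7, -0.6, 0.2]
width: 0.0537
```

Run:
```python
from cell import r
from h import *
s=r.sense();print(s['force'],s['moment'])
plan(s,(0.5827,-0.249,.082),81.9,1)
```

```text
[-0.74102597 -0.55511388  0.20854865] [-0.02288399  0.02591966 -0.01119512]
[[0.08, 0.09, 0.26], [-0.08, 0.16, -0.08]]
```

Call:
{"fn": "move_arm", "kwargs": {"targets": [[[0.1,0,0.2],[0,0.1,0],1],[[0,0,0.1],[0,0,0],1],[[0,0,0],[0,0,0],1]]}}

```text
clock: 8.35
ee_pos: [0.5825, -0.25, 0.0836]
eef_rot: [0.001, 0.071, 0.997, -0.001]
force: [0.1, -0.5, -1.2]
width: 0.0537
```

Run:
```python
from cell import r
s=r.sense();print(s['ee_pos'],s['force'],s['moment'])
```

```text
[ 0.58253516 -0.24999535  0.08355083] [ 0.12019214 -0.48951399 -1.20219947] [ 0.04462685  0.0360936  -0.07326464]
```

Call:
{"fn": "move_arm", "kwargs": {"targets": [[[0,0,0.15],[0,0,0],1],[[0,0,0.1],[0,0,0],1],[[0,0,0],[0,0,0],1]]}}

```text
clock: 8.65
ee_pos: [0.5827, -0.2501, 0.0836]
eef_rot: [0.002, 0.071, 0.997, -0.002]
force: [0.2, 0.9, -0.9]
width: 0.0534
```

Call:
{"fn": "move_arm", "kwargs": {"targets": [[[0,0,0.3],[0,0,0],1],[[0,0,0.3],[0,0,0],1]]}}

```text
clock: 8.85
ee_pos: [0.5831, -0.2503, 0.0831]
eef_rot: [0.003, 0.071, 0.997, -0.002]
force: [-23.6, 12.6, 46.0]
width: 0.0538
```

Run:
```python
from cell import r
from h import *
s=r.sense();print(s['ee_pos'],s['force'],s['moment'])
p,d=r.read_camera("wrist");cv2.imwrite("pics/w8.png",p)
p,d=r.read_camera("scene");cv2.imwrite("pics/c8.png",cv2.resize(p[220:320,100:220],None,fx=6,fy=6,interpolation=cv2.INTER_CUBIC))
```

```text
[ 0.58307856 -0.25031685  0.08309619] [-23.56674201  12.57213825  46.04990535] [2.18017534 3.33205044 0.24700073]
```

View pics/w8.png

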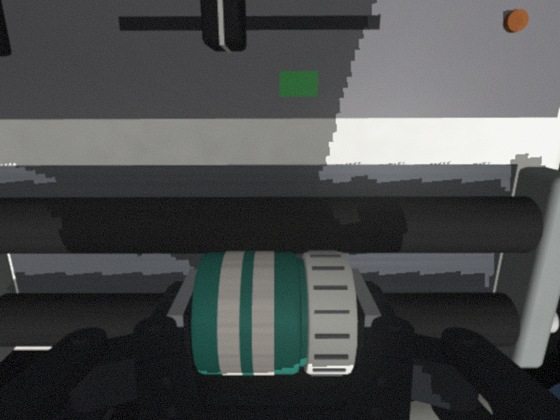

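View pics/c8.png

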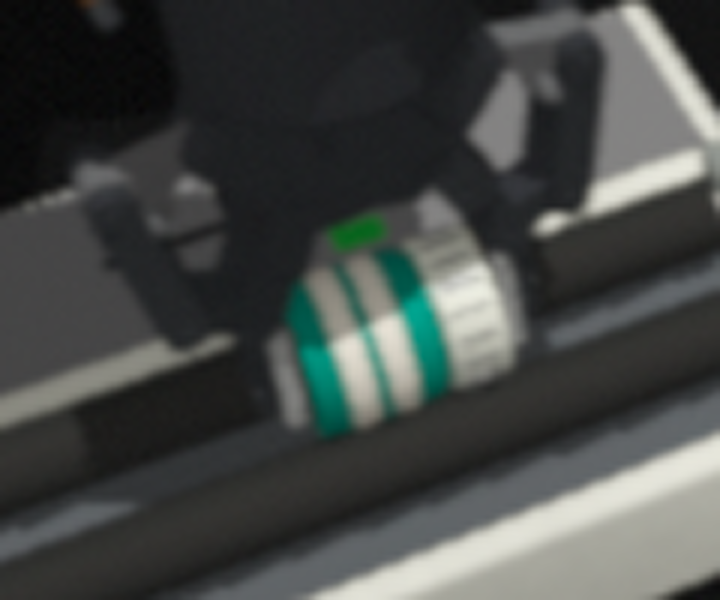

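Call:
{"fn": "move_arm", "kwargs": {"targets": [[[0.1,0,-0.05],[0,0,0],1],[[0,0,0],[0,0,0],1]]}}

```text
clock: 9.15
ee_pos: [0.5823, -0.2503, 0.0847]
eef_rot: [0.004, 0.071, 0.997, -0.003]
force: [0.1, 1.0, -1.3]
width: 0.0536
```

Run:
```python
from cell import r
from h import *
s=r.sense();print(s['ee_pos'],s['force'],s['moment'])
plan(s,(0.5827,-0.249,.082),81.9,1)
```

```text
[ 0.58227112 -0.25029751  0.08472322] [ 0.06306225  1.0492449  -1.31684117] [0.02253608 0.07282615 0.03798047]
[[-0.02, 0.14, 0.27], [-0.28, 0.5, -0.04]]
```

Call:
{"fn": "move_arm", "kwargs": {"targets": [[[0.1,0,0],[-0.2,0.5,0],1],[[0,0,0.2],[0,0,0],1],[[0,0,0],[0,0,0],1]]}}

```text
clock: 9.45
ee_pos: [0.5813, -0.2502, 0.082]
eef_rot: [-0.001, 0.071, 0.997, -0.0]
force: [-4.1, 1.7, 7.4]
width: 0.0534
```

Call:
{"fn": "move_arm", "kwargs": {"targets": [[[0,0,0.2],[0,0,0],1]]}}

```text
clock: 9.55
ee_pos: [0.5813, -0.2502, 0.0818]
eef_rot: [-0.0, 0.071, 0.997, -0.001]
force: [-22.0, 10.4, 50.2]
width: 0.0537
```

Call:
{"fn": "move_arm", "kwargs": {"targets": [[[0.1,0,0],[0,0,0],1],[[0,0,0],[0,0,0],1]]}}

```text
clock: 9.75
ee_pos: [0.5805, -0.2502, 0.082]
eef_rot: [-0.0, 0.071, 0.997, -0.001]
force: [1.1, 0.8, 0.2]
width: 0.0536
```

Run:
```python
from cell import r
from h import *
s=r.sense();print(s['ee_pos'],s['force'],s['moment'])
plan(s,(0.5827,-0.249,.082),81.9,1)
```

```text
[ 0.58052053 -0.25018854  0.08199759] [1.05812825 0.82780163 0.15776483] [0.00722997 0.01671136 0.01251677]
[[-0.2, 0.15, -0.0], [-0.08, -0.01, -0.03]]
```

Call:
{"fn": "move_arm", "kwargs": {"targets": [[[0,0,0.1],[0,0,0],1],[[0,0,0],[0,0,0],1]]}}

```text
clock: 9.95
ee_pos: [0.5809, -0.2503, 0.0817]
eef_rot: [0.0, 0.071, 0.997, -0.001]
force: [-4.1, 2.1, 4.2]
width: 0.0536
```

Call:
{"fn": "move_arm", "kwargs": {"targets": [[[0,0,0.1],[0,0,0],1]]}}

```text
clock: 10.05
ee_pos: [0.5809, -0.2503, 0.0816]
eef_rot: [0.0, 0.071, 0.997, -0.001]
force: [-10.4, 5.7, 26.8]
width: 0.054
```

Call:
{"fn": "move_arm", "kwargs": {"targets": [[[0.1,0,0],[0,0,0],1],[[0,0,0.1],[0,0,0],1]]}}

```text
clock: 10.25
ee_pos: [0.5809, -0.2504, 0.0815]
eef_rot: [0.001, 0.071, 0.997, -0.001]
force: [-10.2, 5.3, 25.0]
width: 0.0539
```

Call:
{"fn": "move_arm", "kwargs": {"targets": [[[0,0,0.1],[0,0,0],1]]}}

```text
clock: 10.35
ee_pos: [0.5809, -0.2504, 0.0815]
eef_rot: [0.002, 0.071, 0.997, -0.001]
force: [-11.1, 5.9, 24.1]
width: 0.0539
```

Call:
{"fn": "move_arm", "kwargs": {"targets": [[[0,0,-0.05],[0,0,0],1],[[0,0,0],[0,0,0],1]]}}

```text
clock: 10.55
ee_pos: [0.5808, -0.2504, 0.0817]
eef_rot: [0.001, 0.071, 0.997, -0.001]
force: [0.0, 0.1, 5.6]
width: 0.0537
```

Call:
{"fn": "move_arm", "kwargs": {"targets": [[[0,0,0],[0,0,0],0.3],[[0,0,0],[0,0,0],0.2],[[0,0,0],[0,0,0],0.1],[[0,0,0],[0,0,0],0],[[0,0,0],[0,0,0],0]]}}

```text
clock: 11.05
ee_pos: [0.5804, -0.2503, 0.08]
eef_rot: [0.0, 0.071, 0.997, -0.001]
force: [0.1, 0.6, 0.2]
width: 0.0858
```

Run:
```python
from cell import r
from h import *
s=r.sense();print(s['ee_pos'],s['force'],s['moment'],s['width'])
p,d=r.read_camera("wrist");cv2.imwrite("pics/w9.png",p)
```

```text
[ 0.580413   -0.25026525  0.08001967] [0.11705246 0.55922498 0.15169713] [-0.06328938  0.01179725 -0.03708862] 0.08577845403194019
```

View pics/w9.png

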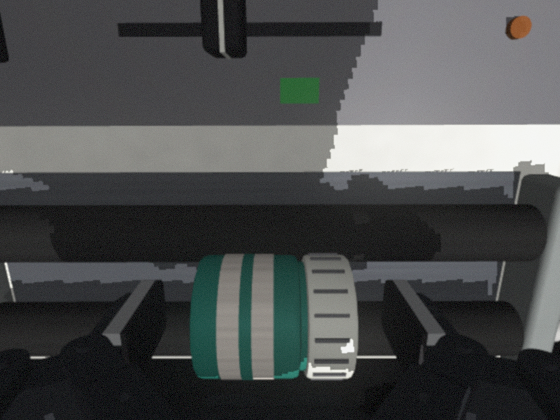

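Jar lies in the groove with the fingers clear on both sides. Lifting straight up, then to the slider.

Call:
{"fn": "move_arm", "kwargs": {"targets": [[[0,0,-1],[0,0,0],0],[[0,0,-1.5],[0,0,0],0],[[0,0,-2],[0,0,0],0],[[0,0,-2.5],[0,0,0],0],[[0,0,-2.5],[0,0,0],0],[[0,0,-1.5],[0,0,0],0],[[0.5,0,0],[0,0,0],0],[[0,0,0],[0,0,0],0]]}}

```text
clock: 11.9
ee_pos: [0.5752, -0.2493, 0.2025]
eef_rot: [0.003, 0.071, 0.997, -0.002]
force: [0.3, 0.4, -0.7]
width: 0.085
```

Run:
```python
from cell import r
from h import *
import pickle
s=r.sense();print(s['ee_pos'])
w=r.camera_model("wrist");pickle.dump(w,open('w10.pkl','wb'))
p,d=r.read_camera("wrist");cv2.imwrite("pics/w10.png",p)
```

```text
[ 0.57520068 -0.24932431  0.20248225]
```

View pics/w10.png

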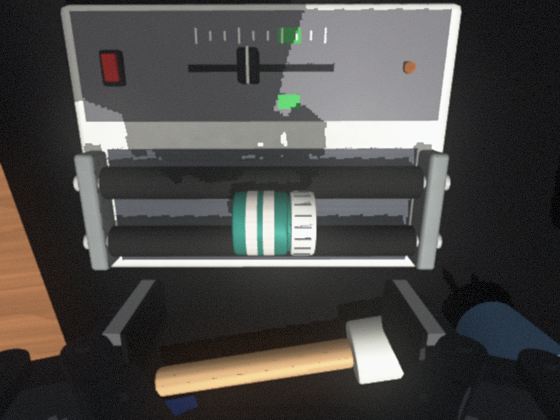

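Run:
```python
from cell import r
from h import *
import pickle
np.set_printoptions(precision=4,suppress=True)
w=pickle.load(open('w10.pkl','rb'));im=cv2.imread('pics/w10.png')
cv2.imwrite('pics/w10c.png',cv2.resize(im[20:120,170:350],None,fx=4.4,fy=4.4,interpolation=cv2.INTER_CUBIC))
k=cv2.inRange(cv2.cvtColor(im,cv2.COLOR_BGR2HSV),(50,120,60),(75,255,255));k[130:]=0
n,_,st,ce=cv2.connectedComponentsWithStats(k)
U=np.array([np.cos(.141),-np.sin(.141)]);V=np.array([np.sin(.141),np.cos(.141)])
def pr(n,p,z):
  q=onz(w,*p,z);print(n,p,q,'uv',q[:2]@U,q[:2]@V)
for i in range(1,n):
  if st[i,4]>30: print(st[i]);pr('green',ce[i],.061)
pr('slotlo',(188,68),.061);pr('slothi',(334,68),.061);pr('line back',(248,48),.087);pr('line front',(248,83),.087)
pr('jar',(275,222),.101)
plan(r.sense(),(.479,-.252,.13),81.9,5)
```

```text
[284  28  17  15 184]
green [290.5978  35.2283] [ 0.4604 -0.2216  0.061 ] uv 0.48694018488650787 -0.15473505910338475
[278  95  21  13 261]
green [288.2682 100.9157] [ 0.5034 -0.2289  0.061 ] uv 0.5306139874161884 -0.15583651797674983
slotlo (188, 68) [ 0.4711 -0.2968  0.061 ] uv 0.5081627823217543 -0.22760675676252534
slothi (334, 68) [ 0.4858 -0.1937  0.061 ] uv 0.5082016180063711 -0.12354545152478864
line back (248, 48) [ 0.4675 -0.251   0.087 ] uv 0.4981519415601491 -0.18276608764813482
line front (248, 83) [ 0.4883 -0.2543  0.087 ] uv 0.5192090690009556 -0.18320004766137507
jar (275, 222) [ 0.5812 -0.2496  0.101 ] uv 0.6104778973811068 -0.16540256689720717
[[1.91, -0.32, 1.44], [-0.04, 0.06, -0.0]]
[[1.91, -0.32, 1.44], [-0.04, 0.06, -0.0]]
[[1.91, -0.32, 1.44], [-0.04, 0.06, -0.0]]
[[1.91, -0.32, 1.45], [-0.04, 0.06, -0.0]]
[[1.9, -0.32, 1.45], [-0.04, 0.06, -0.0]]
```

View pics/w10c.png

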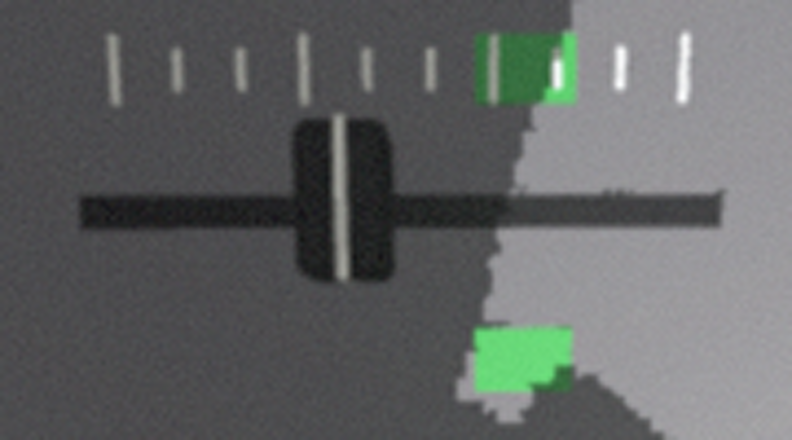

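Call:
{"fn": "move_arm", "kwargs": {"targets": [[[1.2,-0.2,0],[0,0.1,0],0],[[2.4,-0.4,0],[0,0.1,0],0],[[2.5,-0.4,0.8],[0,0,0],0],[[2.4,-0.4,2],[0,0,0],0],[[1.2,-0.2,2.2],[0,0,0],0],[[0,0,1.5],[0,0,0],0],[[0,0,0.5],[0,0,0],0],[[0,0,0],[0,0,0],0]]}}

```text
clock: 12.75
ee_pos: [0.4667, -0.2496, 0.1243]
eef_rot: [-0.003, 0.071, 0.997, 0.0]
force: [-0.1, 0.2, -0.2]
width: 0.0853
```

Run:
```python
from cell import r
from h import *
plan(r.sense(),(.4777,-.2527,.070),81.9,3)
```

```text
[[-0.39, -0.05, 1.81], [-0.0, -0.12, -0.01]]
[[-0.39, -0.05, 1.81], [-0.0, -0.12, -0.01]]
[[-0.38, -0.05, 1.81], [-0.0, -0.12, -0.01]]
```

Call:
{"fn": "move_arm", "kwargs": {"targets": [[[-0.7,-0.1,0.5],[0,-0.3,0],0],[[-0.4,0,1.5],[0,0,0],0],[[0,0,1.5],[0,0,0],0],[[0,0,1],[0,0,0],0],[[0,0,0.4],[0,0,0],0],[[0,0,0],[0,0,0],0]]}}

```text
clock: 13.35
ee_pos: [0.4801, -0.2527, 0.0721]
eef_rot: [0.0, 0.07, 0.998, -0.0]
force: [-0.2, 0.2, 0.4]
width: 0.0854
```

Run:
```python
from cell import r
from h import *
plan(r.sense(),(.4777,-.2527,.070),81.9,1)
```

```text
[[0.24, -0.04, 0.21], [-0.04, 0.03, 0.05]]
```

Call:
{"fn": "move_arm", "kwargs": {"targets": [[[0.2,0,0.2],[0,0,0],0],[[0,0,0],[0,0,0],0.5],[[0,0,0],[0,0,0],0.7],[[0,0,0],[0,0,0],0.8],[[0,0,0],[0,0,0],0.9],[[0,0,0],[0,0,0],1],[[0,0,0],[0,0,0],1],[[0,0,0],[0,0,0],1]], "grip_force": 20}}

```text
clock: 14.15
ee_pos: [0.4787, -0.2529, 0.0718]
eef_rot: [0.001, 0.07, 0.998, -0.001]
force: [-0.6, -0.5, 0.1]
width: 0.0129
```

Run:
```python
from cell import r
from h import *
s=r.sense();print(s['force'])
plan(s,(.4816,-.2252,.070),81.9,3)
p,d=r.read_camera("wrist");cv2.imwrite("pics/w11.png",p)
```

```text
[-0.6183845  -0.52766664  0.13876124]
[[0.03, 0.93, 0.06], [-0.04, 0.06, 0.02]]
[[0.03, 0.93, 0.06], [-0.04, 0.06, 0.02]]
[[0.03, 0.93, 0.06], [-0.04, 0.06, 0.02]]
```

View pics/w11.png

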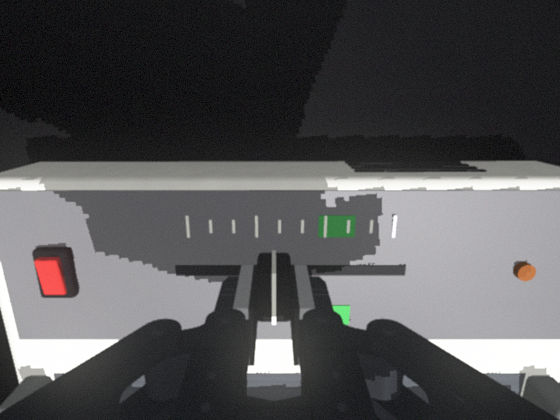

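Call:
{"fn": "move_arm", "kwargs": {"targets": [[[0,0.4,0],[0,0,0],1],[[0,0.8,0],[0,0,0],1],[[0,0.8,0],[0,0,0],1],[[0,0.5,0],[0,0,0],1],[[0,0,0],[0,0,0],1]]}}

```text
clock: 14.7
ee_pos: [0.4825, -0.226, 0.0718]
eef_rot: [0.001, 0.07, 0.998, -0.001]
force: [-1.3, -1.5, -1.5]
width: 0.0135
```

Run:
```python
from cell import r
from h import *
s=r.sense();print(s['force'])
plan(s,(.4816,-.2252,.0718),81.9,1)
```

```text
[-1.31024764 -1.49753397 -1.49194312]
[[0.1, 0.06, 0.0], [-0.15, 0.17, 0.05]]
```

Within 1 mm of the target. Release and look.

Call:
{"fn": "move_arm", "kwargs": {"targets": [[[0,0,0],[0,0,0],0.7],[[0,0,0],[0,0,0],0.4],[[0,0,0],[0,0,0],0.2],[[0,0,-1],[0,0,0],0.2],[[0,0,-2],[0,0,0],0.2],[[0,0,-3],[0,0,0],0],[[0,0,-3],[0,0,0],0],[[0,0,-3],[0,0,0],0],[[0,0,-1],[0,0,0],0],[[0,0,0],[0,0,0],0]]}}

```text
clock: 15.7
ee_pos: [0.4816, -0.2257, 0.2103]
eef_rot: [0.002, 0.071, 0.998, -0.001]
force: [-0.2, 0.0, -0.4]
width: 0.0855
```

Call:
{"fn": "move_arm", "kwargs": {"targets": [[[-1,0,-1],[0,0,0],0],[[-2,0,-1],[0,0,0],0],[[-2,0,0],[0,0,0],0],[[-1,0,0],[0,0,0],0],[[0,0,0],[0,0,0],0]]}}

```text
clock: 16.2
ee_pos: [0.5414, -0.2341, 0.2275]
eef_rot: [-0.0, 0.071, 0.997, -0.0]
force: [0.4, -0.1, -0.2]
width: 0.0851
```

Run:
```python
from cell import r
from h import *
import pickle
w=r.camera_model("wrist");pickle.dump(w,open('w12.pkl','wb'))
p,d=r.read_camera("wrist");cv2.imwrite("pics/w12.png",p)
p,d=r.read_camera("side");cv2.imwrite("pics/s12.png",p)
p,d=r.read_camera("scene");cv2.imwrite("pics/c12.png",p)
```

```text
(no output)
```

View pics/w12.png

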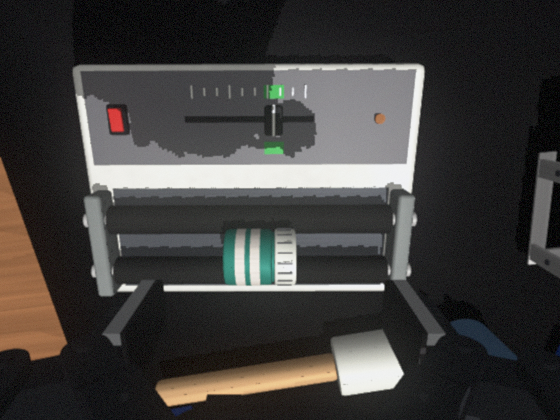

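View pics/s12.png

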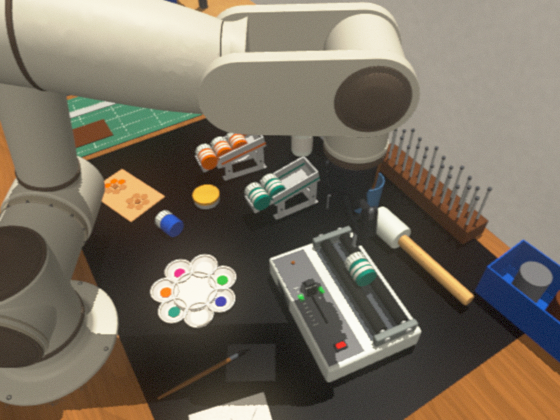

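View pics/c12.png

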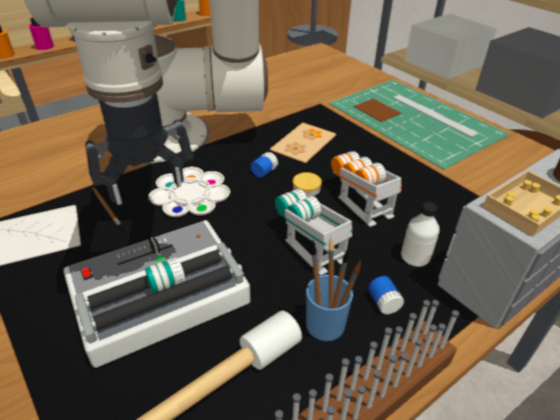

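Run:
```python
from h import *
import pickle
w=pickle.load(open('w12.pkl','rb'));im=cv2.imread('pics/w12.png')
cv2.imwrite('pics/w12c.png',cv2.resize(im[75:165,180:325],None,fx=5,fy=5,interpolation=cv2.INTER_CUBIC))
V=np.array([np.sin(.141),np.cos(.141)])
for n,p,z in(('line back',(273.5,106),.087),('line front',(273,135),.087),('slotlo',(185,119),.061),('slothi',(315,119),.061),('jarL',(223,258),.101),('jarR',(297,258),.101)):
  q=onz(w,*p,z);print(n,q,q[:2]@V, q[0]*np.cos(.141)-q[1]*np.sin(.141))
```

```text
line back [ 0.47088315 -0.22420132  0.087     ] -0.15580158983520945 0.4977178272663901
line front [ 0.49145646 -0.22751553  0.087     ] -0.1561916742476573 0.5185527203729553
slotlo [ 0.47111302 -0.29645391  0.061     ] -0.22730484022458003 0.5080993090279048
slothi [ 0.48593279 -0.19255921  0.061     ] -0.1223585256219114 0.5081713458196506
jarL [ 0.57871943 -0.27970009  0.101     ] -0.19559500793742107 0.6122833613244738
jarR [ 0.58690518 -0.22207014  0.101     ] -0.13738660886659237 0.6122889501013834
```

View pics/w12c.png

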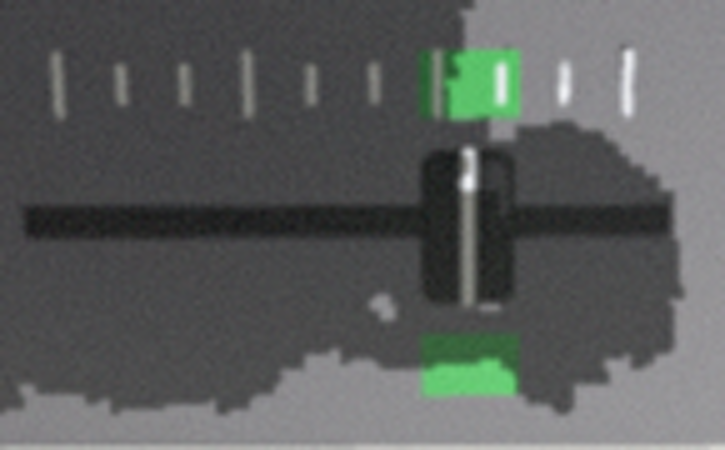

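The line stands at the middle of the green mark (v −0.156, mark −0.155), and the jar is seated in the groove. Handing in.

Run:
```python
from cell import r
print(r.close_job())
```

```text
the job is handed in; nothing more can be done
None
```

The job is done and handed in at about 16 s of the 48 s allowed. I took the end teal jar from the rack and laid it between the two rollers. Then I set the speed slider to the green mark.

**Last checks, from the final camera pictures:**
- **Teal rack:** the next jar rolled down to the stop by itself once the first was lifted out.
- **Jar on the roller:** it lies along the groove, with both ends well inside the bearing blocks. The gripper is clear of it.
- **Slider:** its white line measured within about 1 mm of the middle of the green mark, which is 16 mm long.
- **Everything else:** the orange jars, tin, mallet and blue look-alike jars look unmoved. In the last side picture the arm hides part of the bottle and the cup, but both stand upright in the other view.

**Check that disagreed:** while I was setting the jar down, it first touched the far roller about 2 mm off the groove, and the wrist force reached roughly 46 to 51 N. That is below the 120 N wrist limit. The 40 N limit is for the arm or the gripper's body pressing on something; as far as I could tell, the contact was through the held jar. I backed off, moved it over, and let go at about 6 N.

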